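# Fetch the hemmed-in cream jar for weighing

## Robot

A 7-joint arm with a two-finger parallel gripper is mounted at the origin on the work surface. World frame = base frame: x ahead of the robot, y to its left, z up, the work surface at z = 0. Lengths are in m, angles in rad, forces in N, time in s.
With the tool pointing down it reaches from about 0.4 to 0.85 m from the base axis. Payload 10.4 kg.
Tool frame: the origin (TCP) lies midway between the tips of the shut fingers; the grasp point (between the pads) lies 19 mm behind it; z points along the fingers, y is the line along which they close (so a half turn about z gives the same grasp; the last joint's range is limited). The gripper opens to 87 mm and grips with 3 to 60 N. Pads are 19 mm wide; open, the fingers measure 117 mm over their backs; the gripper's body (75 mm by 190 mm) begins 51 mm behind the grasp point.
Start: joints at [1.325, 0.332, -0.065, 1.46, 0.022, 1.35, -0.088], TCP at [0.138, -0.61, 0.223] pointing down, gripper open.
Joint ranges: [-2.6, 2.6], [-0.5, 2.12], [-1.47, 1.34], [0.16, 2.42], [-1.27, 4.41], [0.06, 2.06], [-2.6, 2.6]. Speed limits (rad/s): [2.22, 2.22, 2.79, 2.79, 3.14, 3.14, 3.14].

## Interface

Orientations are given as a unit quaternion [x, y, z, w].
In Python, from bench import r gives the robot as it stands.
- The arm moves only by the tool arm_command, never from a script. Its arguments are lists of equal length, an entry for each row: "xyz": the shift along the world's x, y, z in m, a list of three; "rot": the turn, a rotation vector about the world's x, y, z in rad, a list of three. In form: {"xyz": [[tx, ty, tz], ...], "rot": [[ax, ay, az], ...]}. A call has 1 to 20 rows; each row is the pose to reach, as a shift and turn from the pose commanded when the call began; what a row does not reach only later rows make up. A row lasts 1/12 s, in which the tool goes at most 41.7 mm and 7.16 degrees, less where a joint would pass 70% of its speed; a pose out of reach is approached as far as the arm can. A call with a gripper value outside its range is refused whole. "grip" is the opening, from 0 (shut) to 1 (fully open), set as the call begins (left out, the last holds). The fingers move at their own pace and stop on an object; "squeeze" is the grip in N (left out, the last holds). Time passes only in rows, so rows that repeat a pose let the fingers close. It gives the time, the measured TCP pose, the force, the opening and the grip force at its end, in the units of the state.
- r.read_state(): the state, without advancing time (a new reading comes with each control period).
- r.camera(name): name is "scene" or "top" or "wrist"; returns the picture (384x512x3 uint8, red, green, blue); there is no depth.
- r.camera_model(name): a dict with "fx", "fy", "cx", "cy" (pixels), "k1" (the pictures are not rectified: a ray, as slopes to the right and down, at radius r is drawn at 1 + k1 r^2 times it, then the intrinsics apply), "T" (4x4, takes a point from camera to world coordinates). Camera axes: x right, y up, looking along -z (the intrinsics and any distortion apply to the point x, -y, -z); pixel columns grow to the right and rows downward; lengths in m; the calibration is good to about 2 mm. A picture is of the moment at which its call begins: read the wrist's pose just before it. camera_model takes no time and is no camera call; for the wrist camera it gives the pose at the moment of the call.
- r.close_job(): hands the job in; it is judged then, once.
Trained networks look in the newest picture that a camera, given by its name, has taken for a name from the list of things; names that differ only in an ending like _2 or _b are one class to them, and where a whole thing is asked for, a point or a joint stands for the part that bears it (a point fixed in the world has none). Each returns a list of dicts, best first, with "conf" (0 to 1); they miss things now and then, are a little off and sometimes report something else, mostly with a low value. They report only what shows in the picture. A call takes as long as a camera call. They do not tell look-alikes from the thing itself.
- r.look_for(label, camera): "at" ([x, y, z] in m, in the coordinates of the camera as it stood for that picture, good to about 4 mm: the middle of the surface that is visible of it).
- r.spot_point(label, camera): "at" ([x, y, z] in m, in the coordinates of the camera as it stood for that picture, good to about 4 mm: a listed point, or the origin of a listed thing).
The state is a dict: "time": time; "joint_positions": joint angles; "joint_vel": joint speeds; "joint_torque": joint torques, N m; "ee_pos": TCP position; "eef_rot": TCP orientation; "ft_force": force on the tool from outside, world axes, zero at the start; "torque": the same for the moment, N m; "width": finger opening in m; "grip_force": force on a finger pad.
Only numpy, scipy, OpenCV 4.12 (cv2) and the standard library are available. Lean on these libraries where they do the work, as an engineer would, in place of code of your own. Each camera call takes 0.05 s, during which the arm holds its last target. There are 200 camera calls.

## Task

The blue cream jar with the silver lid is needed on the kitchen scale, but three bottles hem it in inside the wooden caddy. First stand all three bottles out of the way on the grey felt mat, then set the jar in the middle of the scale's round pan, and then put every bottle back in the caddy on the very spot where that bottle stood at the start. Keep the bottles and the jar upright throughout, and leave the two small vials in the caddy standing where they are.

Things in the scene. Friction and masses are not known exactly. Their poses are not given: they have to be found in the camera images.
- jar: The jar to fetch: squat blue jar, 50 mm in diameter up to 30 mm height, above that a silver lid 47 mm in diameter, 40 mm tall in all, 0.12 kg. Origin at the centre of its underside, z up. Starts in the caddy close to the middle of its far (+x) wall, 7 mm or so from each bottle, lower than the caddy's wall. Once the bottles are gone it is free to be gripped across the caddy's y.
- bottle_white: Dark amber bottle with a white cap and a paper label. 130 mm tall, about 0.2 kg: round body 56 mm wide up to 76 mm height, sloping in to a 26 mm neck at 94 mm; on top a round cap 30 mm in diameter, from 102 to 130 mm height, that does not turn: grip here. Origin at the centre of its underside, z up. Starts on any one of the three bottle spots in the caddy.
- bottle_red: Dark green bottle with a red cap and a paper label. 130 mm tall, about 0.2 kg: round body 56 mm wide up to 76 mm height, sloping in to a 26 mm neck at 94 mm; on top a round cap 30 mm in diameter, from 102 to 130 mm height, that does not turn: grip here. Origin at the centre of its underside, z up. Starts on any one of the three bottle spots in the caddy.
- bottle_orange: White bottle with an orange cap and a paper label. 130 mm tall, about 0.2 kg: round body 56 mm wide up to 76 mm height, sloping in to a 26 mm neck at 94 mm; on top a round cap 30 mm in diameter, from 102 to 130 mm height, that does not turn: grip here. Origin at the centre of its underside, z up. Starts on any one of the three bottle spots in the caddy.
- caddy: Dark wooden open caddy, fixed: 156 mm (its x) by 216 mm (its y), walls 50 mm high and 8 mm thick, floor 8 mm above the table. Origin at the centre of its underside. Within 3 mm of these own x, y stand at the start: jar (32, 0) mm, bottles (32, 60), (32, -60), (-28, 0) in any assignment, vials (-45, 78), (-45, -78).
- mat: Grey felt mat, fixed and firm, empty: 120 mm (its x) by 240 mm (its y), 5 mm thick. Origin at the centre of its underside. The bottles stand here for the time being, in any order, with room for three in a row along y.
- scale: White kitchen scale, fixed and rigid, with a round steel pan 120 mm in diameter whose flat top is 26 mm above the table. Origin below the pan's centre, on the table. The housing, 150 mm wide (y), reaches from 100 mm in front of (-x) to 70 mm behind the pan's centre, 18 mm high, with a small display in front.
- vial_left: Bystander: small amber vial at the caddy's front corner on its +y side, 24 mm in diameter, 56 mm tall with its 16 mm wide black cap, standing loose in the caddy. Stays where it is. Origin at the centre of its underside, z up.
- vial_right: Bystander: small amber vial at the caddy's front corner on its -y side, 24 mm in diameter, 56 mm tall with its 16 mm wide black cap, standing loose in the caddy. Stays where it is. Origin at the centre of its underside, z up.
There are look-alikes about, which are no part of the job. Leave any pink look-alike of the jar alone.

How it is judged:
On the way, in this order (a step that is already met when the one before it is completed fails the run):
1. all three bottles stand together on the felt mat, released (x of bottle_white in the frame of mat between -0.047 and 0.047 m and y of bottle_white in the frame of mat between -0.105 and 0.105 m and z of each of bottle_white, bottle_red, bottle_orange in the frame of mat below 0.012 m and angle between each of bottle_white, bottle_red, bottle_orange's own z axis and vertical below 0.12 rad and linear speed of each of bottle_white, bottle_red, bottle_orange below 0.02 m/s and contact force between the fingers and bottle_white below 0.3 N and x of bottle_red in the frame of mat between -0.047 and 0.047 m and y of bottle_red in the frame of mat between -0.105 and 0.105 m and contact force between the fingers and bottle_red below 0.3 N and x of bottle_orange in the frame of mat between -0.047 and 0.047 m and y of bottle_orange in the frame of mat between -0.105 and 0.105 m and contact force between the fingers and bottle_orange below 0.3 N), for 0.2 s.
2. the jar stands in the middle of the scale's pan, released, with the bottles still on the mat (all of step 1 and horizontal distance between jar and scale below 0.015 m and z of jar in the frame of scale between 0.022 and 0.031 m and angle between jar's own z axis and vertical below 0.12 rad and linear speed of jar below 0.02 m/s and contact force between the fingers and jar below 0.3 N), for 0.2 s.
At the end, for the whole second after the job is handed in: The jar stands upright and released on the scale's pan, within 15 mm of its centre, and each of the three bottles stands upright and released in the caddy within 15 mm of where that same bottle stood at the start; all at rest (horizontal distance between jar and scale below 0.015 m and z of jar in the frame of scale between 0.022 and 0.031 m and angle between each of jar, bottle_white, bottle_red, bottle_orange's own z axis and vertical below 0.12 rad and linear speed of each of jar, bottle_white, bottle_red, bottle_orange below 0.02 m/s and contact force between the fingers and jar below 0.3 N and distance of each of bottle_white, bottle_red, bottle_orange from where it was at the start of the episode below 0.015 m and contact force between the fingers and bottle_white below 0.3 N and contact force between the fingers and bottle_red below 0.3 N and contact force between the fingers and bottle_orange below 0.3 N); the robot touches nothing.
It fails at once if a small vial is knocked over or shifted by more than 15 mm (distance of any of vial_left, vial_right from where it was at the start of the episode above 0.015 m or angle between any of vial_left, vial_right's own z axis and vertical above 0.4 rad).
It fails at once if a bottle or the jar is tipped by more than about 40 degrees (angle between any of bottle_white, bottle_red, bottle_orange, jar's own z axis and vertical above 0.7 rad).
It also fails if it takes over 152 s, if anything falls off the work surface, if the arm or the gripper's body presses on something with over 40 N, if the wrist force passes 120 N, or if a joint passes its speed limit or range.

## Working session

There is one attempt and no reset: what is moved stays moved. The work goes in short steps, Python scripts to look and compute and a tool call to move; the robot and the scene stay as the last step left them, time stands still between calls to the robot, and variables do not carry over. Pictures are saved under pics/ and viewed, at most 14 in all, crops included, and the job is handed in when it is done.

Besides the shell and the picture viewer there is one more tool, called after "Request:" as name(argument=value, ...) on one line, values as JSON. arm_command: Moves the arm, as the interface text tells. Its arguments: {"type":"object","properties":{"xyz":{"type":"array"},"rot":{"type":"array"},"grip":{"type":"number"},"squeeze":{"type":"number"}},"required":["xyz","rot"]}

```bash
mkdir -p pics
cat > h.py <<'E'
import numpy as np, cv2
from bench import r
def snap(n,f):
    im=r.camera(n); cv2.imwrite('pics/'+f,im[:,:,::-1]); return im
def w(cam,p):
    T=np.array(r.camera_model(cam)['T']); return (T@np.r_[p,1])[:3]
def pix(cam,P):
    m=r.camera_model(cam); T=np.array(m['T']); c=np.linalg.inv(T)@np.r_[P,1]
    x,y=c[0]/-c[2],-c[1]/-c[2]; s=1+m['k1']*(x*x+y*y)
    return np.array([m['fx']*x*s+m['cx'],m['fy']*y*s+m['cy']])
def ray(cam,u,v,z):
    m=r.camera_model(cam); T=np.array(m['T']); a,b=(u-m['cx'])/m['fx'],(v-m['cy'])/m['fy']
    x,y=a,b
    for _ in range(20):
        s=1+m['k1']*(x*x+y*y); x,y=a/s,b/s
    d=T[:3,:3]@np.array([x,-y,-1]); o=T[:3,3]
    return o+d*(z-o[2])/d[2]
E
python3 - <<'E'
from h import *
np.set_printoptions(precision=3,suppress=True)
s=r.read_state(); print(s['time'],s['ee_pos'],s['eef_rot'])
for c in ('scene','top'):
    snap(c,c+'0.png'); m=r.camera_model(c); print(c,m['fx'],m['k1'],np.array(m['T']))
    for l in 'jar bottle_white bottle_red bottle_orange caddy mat scale vial_left vial_right'.split():
        for d in r.spot_point(l,c)[:3]:
            p=w(c,d['at']); print(l,round(d['conf'],2),p,pix(c,p))
E
```

```text
0.0 [ 0.138 -0.609  0.222] [ 0.994  0.111 -0.    -0.001]
scene 406.52573304530443 -0.040785939980445655 [[ 0.76  -0.41   0.505  1.191]
 [ 0.65   0.456 -0.608 -0.801]
 [ 0.019  0.79   0.613  0.823]
 [ 0.     0.     0.     1.   ]]
jar 0.81 [ 0.539 -0.31   0.009] [187.143 246.174]
jar 0.66 [ 0.645 -0.479  0.003] [164.484 306.236]
jar 0.57 [ 0.683 -0.265 -0.   ] [236.333 265.123]
bottle_white 0.68 [ 0.55  -0.255  0.012] [204.31  236.903]
bottle_red 0.85 [ 0.527 -0.366  0.008] [168.895 255.444]
bottle_orange 0.97 [ 0.478 -0.298  0.01 ] [176.167 233.397]
bottle_orange 0.26 [ 0.507 -0.304  0.002] [181.632 241.373]
caddy 0.96 [ 0.506 -0.305  0.003] [180.979 241.208]
mat 0.56 [0.527 0.006 0.002] [257.904 193.99 ]
scale 0.65 [0.522 0.295 0.008] [307.347 156.302]
vial_left 0.36 [ 0.474 -0.218  0.009] [195.908 219.174]
vial_right 0.7 [ 0.445 -0.375  0.011] [147.339 241.872]
top 368.25208205865596 -0.05260466919647116 [[-0.019  0.984 -0.18   0.355]
 [-1.    -0.02  -0.002 -0.055]
 [-0.006  0.18   0.984  1.082]
 [ 0.     0.     0.     1.   ]]
jar 0.82 [ 0.68  -0.262 -0.002] [323.072 150.017]
jar 0.74 [ 0.677 -0.387 -0.001] [363.95  150.308]
jar 0.69 [ 0.536 -0.307  0.01 ] [341.5   195.557]
bottle_white 0.58 [ 0.548 -0.25   0.007] [322.111 192.043]
bottle_red 0.95 [ 0.524 -0.367  0.008] [361.775 199.062]
bottle_orange 0.68 [ 0.473 -0.303  0.007] [341.114 216.926]
caddy 0.67 [ 0.505 -0.306 -0.002] [340.966 206.394]
mat 0.88 [ 0.523  0.003 -0.   ] [237.143 202.431]
mat 0.6 [ 0.531 -0.311  0.01 ] [343.157 197.015]
scale 0.63 [0.522 0.289 0.   ] [141.499 204.588]
vial_left 0.39 [ 0.481 -0.22   0.004] [312.787 214.862]
```

View pics/top0.png

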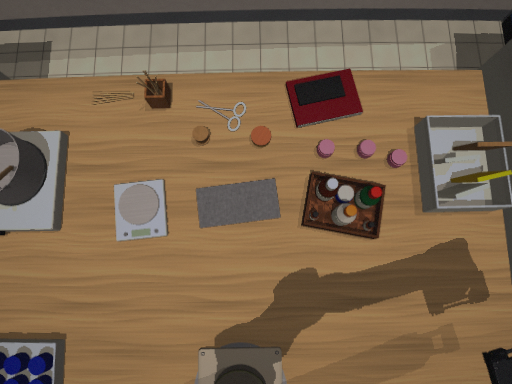

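View pics/scene0.png

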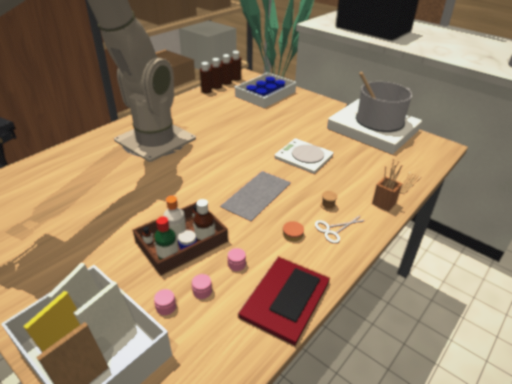

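The top view shows the caddy around (343,205): white cap (332,184), red cap (376,192), orange cap (351,211) and the silver lid (346,193). The mat is at (238,203) and the scale pan at (139,205). Things that could pass for the jar are the silver-lidded one at (346,193) and pink ones at (326,148), (367,148) and (398,157). I choose (346,193) and check it in a crop.

Run:
```python
from h import *
im=cv2.imread('pics/top0.png')
cv2.imwrite('pics/c1.png',cv2.resize(im[160:250,280:410],None,fx=6,fy=6,interpolation=cv2.INTER_CUBIC))
cv2.imwrite('pics/c2.png',cv2.resize(im[165:250,100:290],None,fx=4,fy=4,interpolation=cv2.INTER_CUBIC))
```

```text
(no output)
```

View pics/c1.png

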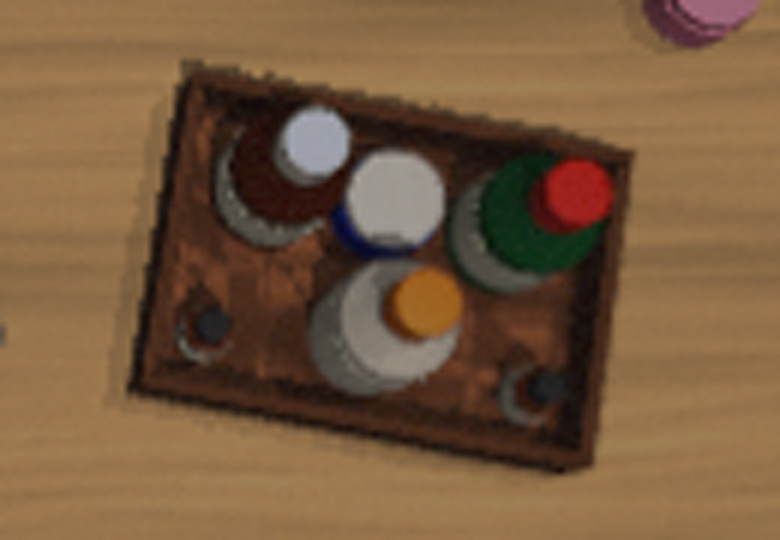

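View pics/c2.png

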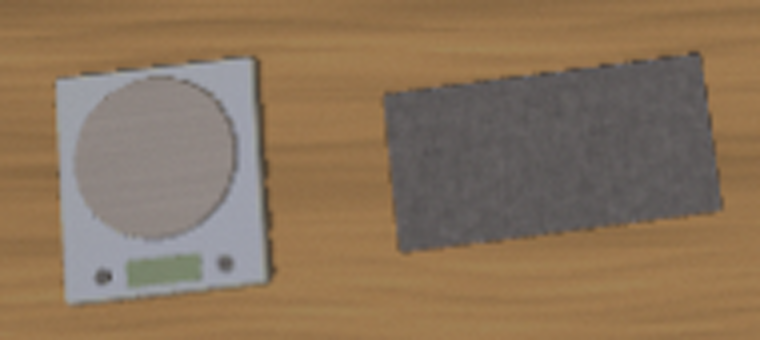

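The crop confirms the jar: a silver lid on a blue body at crop (395,198), boxed in by three caps at crop (315,143) white, (577,192) red and (427,303) orange. The second crop shows the mat's corners clearly and the pan's centre at (156,158).

Run:
```python
from h import *
np.set_printoptions(precision=4,suppress=True)
A=lambda x,y,z:ray('top',280+(x+.5)/6-.5,160+(y+.5)/6-.5,z)
B=lambda x,y,z:ray('top',100+(x+.5)/4-.5,165+(y+.5)/4-.5,z)
def rect(ps):
    c=np.mean(ps,0); e=(ps[0]-ps[1]+ps[3]-ps[2]); # +y dir
    f=(ps[0]-ps[3]+ps[1]-ps[2])/2; e=e/2
    return c,np.degrees(np.arctan2(-e[0],e[1])),np.degrees(np.arctan2(f[1],f[0])),np.hypot(*e[:2]),np.hypot(*f[:2])
c=rect([A(*p,.05) for p in ((190,75),(632,152),(590,465),(140,390))]);print('caddy',c)
m=rect([B(*p,.005) for p in ((385,93),(700,55),(722,210),(400,252))]);print('mat',m)
print('pan',B(156,158,.026))
for n,p in dict(white=(315,143),red=(577,192),orange=(427,303)).items(): print(n,A(*p,.138))
print('jar',A(395,198,.048))
a=np.radians((c[1]+c[2])/2);R=np.array([[np.cos(a),-np.sin(a)],[np.sin(a),np.cos(a)]])
for q in ((32,0),(32,60),(32,-60),(-28,0)): print(q,c[0][:2]+R@np.array(q)/1000)
a=np.radians((m[1]+m[2])/2);R=np.array([[np.cos(a),-np.sin(a)],[np.sin(a),np.cos(a)]])
for q in (-75,0,75): print('mat',q,m[0][:2]+R@np.array((0,q))/1000)
```

```text
caddy (array([ 0.5037, -0.3039,  0.05  ]), np.float64(-10.974016255133888), np.float64(-11.727653033858246), np.float64(0.21365557345634767), np.float64(0.15273013276449923))
mat (array([0.5218, 0.0012, 0.005 ]), np.float64(6.120173505692074), np.float64(6.073427345295666), np.float64(0.23755296154452565), np.float64(0.11850266588461715))
pan [0.5194 0.2893 0.026 ]
white [ 0.547  -0.2539  0.138 ]
red [ 0.523  -0.3675  0.138 ]
orange [ 0.4756 -0.2985  0.138 ]
jar [ 0.5378 -0.3096  0.048 ]
(32, 0) [ 0.5351 -0.3102]
(32, 60) [ 0.5469 -0.2514]
(32, -60) [ 0.5232 -0.369 ]
(-28, 0) [ 0.4762 -0.2984]
mat -75 [ 0.5297 -0.0734]
mat 0 [0.5218 0.0012]
mat 75 [0.5138 0.0757]
```

Request:
arm_command(xyz=[[0.03,0.03,0.01],[0.06,0.05,0.02],[0.09,0.08,0.03],[0.12,0.1,0.04],[0.14,0.13,0.05],[0.17,0.15,0.05],[0.2,0.17,0.05],[0.22,0.2,0.05],[0.25,0.22,0.05],[0.28,0.24,0.05],[0.31,0.27,0.05],[0.34,0.29,0.05],[0.36,0.31,0.05],[0.38,0.33,0.05],[0.39,0.34,0.05],[0.4,0.35,0.05],[0.409,0.356,0.05],[0.409,0.356,0.05],[0.409,0.356,0.05]], rot=[[0,0,0],[0,0,0],[0,0,-0.05],[0,0,-0.1],[0,0,-0.15],[0,0,-0.2],[0,0,-0.25],[0,0,-0.3],[0,0,-0.35],[0,0,-0.4],[0,0,-0.42],[0,0,-0.42],[0,0,-0.42],[0,0,-0.42],[0,0,-0.42],[0,0,-0.42],[0,0,-0.42],[0,0,-0.42],[0,0,-0.42]], grip=0.6)

```text
time: 2.58
ee_pos: [0.5471, -0.2538, 0.2724]
eef_rot: [0.995, -0.098, -0.0, 0.0]
ft_force: [0.2, -0.7, 0.3]
width: 0.052
grip_force: 0.0
```

Run:
```python
from h import *
np.set_printoptions(precision=4,suppress=True)
s=r.read_state(); print(s['time'],s['ee_pos'],s['eef_rot'],s['joint_positions'],s['width'])
im=snap('wrist','w1.png')
for n in ('bottle_white','bottle_red','bottle_orange','jar','vial_left','vial_right'):
    for d in r.spot_point(n,'wrist')[:2]: 
        p=w('wrist',d['at']);print(n,d['conf'],p)
for n,P in dict(white=(.547,-.2539,.138),red=(.523,-.3675,.138),orange=(.4756,-.2985,.138)).items(): print(n,pix('wrist',P))
```

```text
2.5833 [ 0.5471 -0.2538  0.2724] [ 0.9952 -0.0983 -0.0002  0.0001] [ 0.6615  0.2883 -0.3798  1.4286  0.1066  1.4452 -1.4851] 0.05201069866272405
bottle_white 0.77 [ 0.5517 -0.2517  0.0065]
bottle_white 0.54 [0.5185 0.0002 0.0028]
bottle_red 0.73 [ 0.5254 -0.3737  0.0092]
bottle_orange 0.95 [ 0.4766 -0.2976  0.0063]
jar 0.97 [ 0.6821 -0.2672 -0.0001]
jar 0.84 [ 0.675  -0.3933  0.0018]
vial_left 0.7 [ 0.4783 -0.2201  0.0073]
white [262.4508 179.3953]
red [384.6262 180.6491]
orange [320.9794 239.9849]
```

View pics/w1.png

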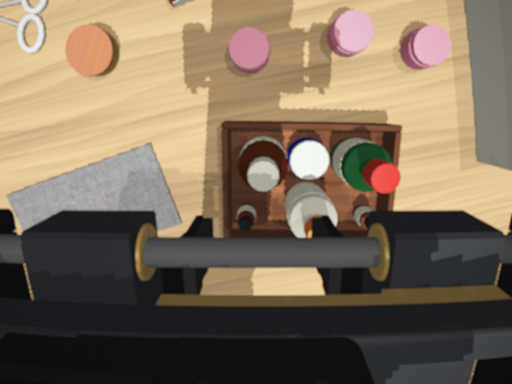

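The wrist view shows caps at (263,174) white and (383,178) red, within about 4 mm of my predictions. I descend on white.

Request:
arm_command(xyz=[[0.002,0,-0.03],[0.002,0,-0.06],[0.002,0,-0.085],[0.002,0,-0.105],[0.002,0,-0.12],[0.002,0,-0.135],[0.002,0,-0.147],[0.002,0,-0.157],[0.002,0,-0.164],[0.002,0,-0.167],[0.002,0,-0.167],[0.002,0,-0.167]], rot=[[0,0,0],[0,0,0],[0,0,0],[0,0,0],[0,0,0],[0,0,0],[0,0,0],[0,0,0],[0,0,0],[0,0,0],[0,0,0],[0,0,0]])

```text
time: 3.93
ee_pos: [0.5495, -0.2537, 0.1061]
eef_rot: [0.995, -0.098, 0.0, 0.0]
ft_force: [-0.5, 0.0, 0.2]
width: 0.0515
grip_force: 0.0
```

Request:
arm_command(xyz=[[0,0,0],[0,0,0],[0,0,0],[0,0,0],[0,0,0],[0,0,0],[0,0,0],[0,0,0]], rot=[[0,0,0],[0,0,0],[0,0,0],[0,0,0],[0,0,0],[0,0,0],[0,0,0],[0,0,0]], grip=0.2, squeeze=20)

```text
time: 4.6
ee_pos: [0.5492, -0.2538, 0.1058]
eef_rot: [0.995, -0.099, 0.0, 0.0]
ft_force: [-0.5, -1.3, 2.1]
width: 0.0294
grip_force: 20.0
```

Request:
arm_command(xyz=[[0,0,0.008],[0,0,0.025],[0,0,0.045],[0,0,0.068],[0,0,0.09],[0,0.01,0.1],[-0.002,0.03,0.1],[-0.005,0.055,0.1],[-0.008,0.08,0.1],[-0.011,0.105,0.1],[-0.014,0.13,0.1],[-0.017,0.155,0.1],[-0.02,0.18,0.1],[-0.023,0.205,0.1],[-0.026,0.23,0.1],[-0.029,0.255,0.1],[-0.031,0.28,0.1],[-0.033,0.305,0.1],[-0.035,0.32,0.1],[-0.035,0.328,0.1]], rot=[[0,0,0],[0,0,0],[0,0,0],[0,0,0],[0,0,0],[0,0,0],[0,0,0],[0,0,0],[0,0,0],[0,0,0],[0,0,0],[0,0,0],[0,0,0],[0,0,0],[0,0,0],[0,0,0],[0,0,0],[0,0,0],[0,0,0],[0,0,0]])

```text
time: 6.27
ee_pos: [0.5127, 0.0779, 0.2052]
eef_rot: [0.995, -0.096, -0.001, -0.0]
ft_force: [-0.9, 0.2, -2.6]
width: 0.0292
grip_force: 20.0
```

Request:
arm_command(xyz=[[0,0,0],[0,0,-0.015],[0,0,-0.035],[0,0,-0.055],[0,0,-0.072],[0,0,-0.085],[0,0,-0.092],[0,0,-0.097],[0,0,-0.1],[0,0,-0.102],[0,0,-0.102]], rot=[[0,0,0],[0,0,0],[0,0,0],[0,0,0],[0,0,0],[0,0,0],[0,0,0],[0,0,0],[0,0,0],[0,0,0],[0,0,0]])

```text
time: 7.18
ee_pos: [0.5143, 0.0743, 0.1038]
eef_rot: [0.995, -0.099, 0.0, 0.0]
ft_force: [-0.2, 0.9, -3.0]
width: 0.0295
grip_force: 20.0
```

Request:
arm_command(xyz=[[0,0,-0.001],[0,0,-0.002],[0,0,-0.002]], rot=[[0,0,0],[0,0,0],[0,0,0]])

```text
time: 7.43
ee_pos: [0.5151, 0.0743, 0.1027]
eef_rot: [0.995, -0.099, 0.001, 0.0]
ft_force: [-1.1, -2.0, 4.0]
width: 0.0292
grip_force: 20.0
```

Request:
arm_command(xyz=[[0,0,0],[0,0,0],[0,0,0],[0,0,0],[0,0,0],[0,0,0.01],[0,0,0.03],[0,0,0.06],[0,0,0.09],[0,0,0.12],[0,0,0.14],[0,0,0.14]], rot=[[0,0,0],[0,0,0],[0,0,0],[0,0,0],[0,0,0],[0,0,0],[0,0,0],[0,0,0],[0,0,0],[0,0,0],[0,0,0],[0,0,0]], grip=0.6)

```text
time: 8.43
ee_pos: [0.516, 0.0752, 0.2469]
eef_rot: [0.995, -0.098, 0.004, -0.001]
ft_force: [-0.6, 0.1, 0.2]
width: 0.052
grip_force: 0.0
```

Request:
arm_command(xyz=[[-0.002,-0.01,0],[-0.005,-0.035,0],[-0.008,-0.065,0],[-0.011,-0.095,0],[-0.014,-0.125,0],[-0.017,-0.155,0],[-0.02,-0.185,0],[-0.023,-0.215,0],[-0.026,-0.245,0],[-0.029,-0.275,0],[-0.032,-0.305,0],[-0.034,-0.33,0],[-0.036,-0.35,0],[-0.038,-0.365,0],[-0.038,-0.372,0],[-0.038,-0.372,0],[-0.038,-0.372,-0.02],[-0.038,-0.372,-0.045],[-0.038,-0.372,-0.065],[-0.038,-0.372,-0.065]], rot=[[0,0,0],[0,0,0],[0,0,0],[0,0,0],[0,0,0],[0,0,0],[0,0,0],[0,0,0],[0,0,0],[0,0,0],[0,0,0],[0,0,0],[0,0,0],[0,0,0],[0,0,0],[0,0,0],[0,0,0],[0,0,0],[0,0,0],[0,0,0]])

```text
time: 10.1
ee_pos: [0.4746, -0.2948, 0.1725]
eef_rot: [0.995, -0.097, -0.003, -0.002]
ft_force: [-0.9, 0.7, -0.7]
width: 0.0526
grip_force: 0.0
```

Request:
arm_command(xyz=[[0,0,-0.015],[0,0,-0.035],[0,0,-0.05],[0,0,-0.06],[0,0,-0.067],[0,0,-0.071],[0,0,-0.071],[0,0,-0.071]], rot=[[0,0,0],[0,0,0],[0,0,0],[0,0,0],[0,0,0],[0,0,0],[0,0,0],[0,0,0]])

```text
time: 10.77
ee_pos: [0.4765, -0.2976, 0.1063]
eef_rot: [0.995, -0.098, 0.0, 0.0]
ft_force: [0.2, -0.4, 0.3]
width: 0.0521
grip_force: 0.0
```

Request:
arm_command(xyz=[[0,0,0],[0,0,0],[0,0,0],[0,0,0],[0,0,0],[0,0,0],[0,0,0],[0,0,0]], rot=[[0,0,0],[0,0,0],[0,0,0],[0,0,0],[0,0,0],[0,0,0],[0,0,0],[0,0,0]], grip=0.2, squeeze=20)

```text
time: 11.43
ee_pos: [0.4762, -0.2979, 0.1058]
eef_rot: [0.995, -0.099, 0.0, 0.0]
ft_force: [-0.3, -1.1, 2.3]
width: 0.0294
grip_force: 20.0
```

Request:
arm_command(xyz=[[0,0,0.008],[0,0,0.025],[0,0,0.045],[0,0,0.068],[0,0,0.09],[0,0.01,0.1],[0.002,0.03,0.1],[0.006,0.055,0.1],[0.01,0.08,0.1],[0.014,0.105,0.1],[0.018,0.13,0.1],[0.022,0.155,0.1],[0.026,0.18,0.1],[0.03,0.205,0.1],[0.035,0.23,0.1],[0.039,0.255,0.1],[0.043,0.275,0.1],[0.046,0.29,0.1],[0.046,0.297,0.1],[0.046,0.299,0.1]], rot=[[0,0,0],[0,0,0],[0,0,0],[0,0,0],[0,0,0],[0,0,0],[0,0,0],[0,0,0],[0,0,0],[0,0,0],[0,0,0],[0,0,0],[0,0,0],[0,0,0],[0,0,0],[0,0,0],[0,0,0],[0,0,0],[0,0,0],[0,0,0]])

```text
time: 13.1
ee_pos: [0.5214, 0.0035, 0.2051]
eef_rot: [0.995, -0.097, -0.001, -0.0]
ft_force: [0.5, 0.7, -1.6]
width: 0.0294
grip_force: 20.0
```

Request:
arm_command(xyz=[[0,0,0],[0,0,-0.015],[0,0,-0.035],[0,0,-0.055],[0,0,-0.072],[0,0,-0.085],[0,0,-0.093],[0,0,-0.098],[0,0,-0.1],[0,0,-0.102],[0,0,-0.104],[0,0,-0.104]], rot=[[0,0,0],[0,0,0],[0,0,0],[0,0,0],[0,0,0],[0,0,0],[0,0,0],[0,0,0],[0,0,0],[0,0,0],[0,0,0],[0,0,0]])

```text
time: 14.1
ee_pos: [0.5232, 0.0011, 0.1028]
eef_rot: [0.995, -0.099, 0.001, 0.0]
ft_force: [-1.1, -0.9, 2.6]
width: 0.0291
grip_force: 20.0
```

Request:
arm_command(xyz=[[0,0,0],[0,0,0],[0,0,0],[0,0,0],[0,0,0],[0,0,0.01],[0,0,0.03],[0,0,0.06],[0,0,0.09],[0,0,0.12],[0,0,0.14],[0,0,0.14]], rot=[[0,0,0],[0,0,0],[0,0,0],[0,0,0],[0,0,0],[0,0,0],[0,0,0],[0,0,0],[0,0,0],[0,0,0],[0,0,0],[0,0,0]], grip=0.6)

```text
time: 15.1
ee_pos: [0.5241, 0.0018, 0.247]
eef_rot: [0.995, -0.098, 0.004, -0.0]
ft_force: [0.3, 0.4, 0.9]
width: 0.0521
grip_force: 0.0
```

Request:
arm_command(xyz=[[0,-0.01,0],[0,-0.035,0],[0,-0.065,0],[0,-0.095,0],[0.001,-0.125,0],[0.001,-0.155,0],[0.001,-0.185,0],[0.001,-0.215,0],[0.001,-0.245,0],[0.001,-0.275,0],[0.002,-0.305,0],[0.002,-0.33,0],[0.002,-0.35,0],[0.002,-0.363,0],[0.002,-0.37,0],[0.002,-0.37,0],[0.002,-0.37,-0.02],[0.002,-0.37,-0.045],[0.002,-0.37,-0.065],[0.002,-0.37,-0.065]], rot=[[0,0,0],[0,0,0],[0,0,0],[0,0,0],[0,0,0],[0,0,0],[0,0,0],[0,0,0],[0,0,0],[0,0,0],[0,0,0],[0,0,0],[0,0,0],[0,0,0],[0,0,0],[0,0,0],[0,0,0],[0,0,0],[0,0,0],[0,0,0]])

```text
time: 16.77
ee_pos: [0.5226, -0.3657, 0.1722]
eef_rot: [0.995, -0.097, -0.003, -0.002]
ft_force: [-1.1, 0.5, -1.1]
width: 0.0523
grip_force: 0.0
```

Request:
arm_command(xyz=[[0,0,-0.015],[0,0,-0.035],[0,0,-0.05],[0,0,-0.06],[0,0,-0.067],[0,0,-0.071],[0,0,-0.071],[0,0,-0.071]], rot=[[0,0,0],[0,0,0],[0,0,0],[0,0,0],[0,0,0],[0,0,0],[0,0,0],[0,0,0]])

```text
time: 17.43
ee_pos: [0.5245, -0.3686, 0.1064]
eef_rot: [0.995, -0.098, 0.0, 0.0]
ft_force: [0.3, -1.1, 0.5]
width: 0.0523
grip_force: 0.0
```

Request:
arm_command(xyz=[[0,0,0],[0,0,0],[0,0,0],[0,0,0],[0,0,0],[0,0,0],[0,0,0],[0,0,0]], rot=[[0,0,0],[0,0,0],[0,0,0],[0,0,0],[0,0,0],[0,0,0],[0,0,0],[0,0,0]], grip=0.2, squeeze=20)

```text
time: 18.1
ee_pos: [0.5242, -0.3688, 0.1058]
eef_rot: [0.995, -0.099, 0.0, 0.0]
ft_force: [-0.3, -0.4, 3.5]
width: 0.0291
grip_force: 20.0
```

Request:
arm_command(xyz=[[0,0,0.008],[0,0,0.025],[0,0,0.045],[0,0,0.068],[0,0,0.09],[0,0.01,0.1],[0,0.03,0.1],[0,0.055,0.1],[0.001,0.08,0.1],[0.001,0.105,0.1],[0.002,0.13,0.1],[0.002,0.155,0.1],[0.003,0.18,0.1],[0.003,0.205,0.1],[0.004,0.23,0.1],[0.004,0.253,0.1],[0.005,0.272,0.1],[0.006,0.287,0.1],[0.006,0.294,0.1],[0.006,0.295,0.1]], rot=[[0,0,0],[0,0,0],[0,0,0],[0,0,0],[0,0,0],[0,0,0],[0,0,0],[0,0,0],[0,0,0],[0,0,0],[0,0,0],[0,0,0],[0,0,0],[0,0,0],[0,0,0],[0,0,0],[0,0,0],[0,0,0],[0,0,0],[0,0,0]])

```text
time: 19.77
ee_pos: [0.5297, -0.0714, 0.2053]
eef_rot: [0.995, -0.097, -0.0, -0.0]
ft_force: [0.6, -0.0, -2.4]
width: 0.0293
grip_force: 20.0
```

Request:
arm_command(xyz=[[0,0,0],[0,0,-0.015],[0,0,-0.035],[0,0,-0.055],[0,0,-0.072],[0,0,-0.085],[0,0,-0.093],[0,0,-0.098],[0,0,-0.1],[0,0,-0.102],[0,0,-0.104],[0,0,-0.104]], rot=[[0,0,0],[0,0,0],[0,0,0],[0,0,0],[0,0,0],[0,0,0],[0,0,0],[0,0,0],[0,0,0],[0,0,0],[0,0,0],[0,0,0]])

```text
time: 20.77
ee_pos: [0.5311, -0.0739, 0.1028]
eef_rot: [0.995, -0.099, 0.001, 0.0]
ft_force: [-1.3, -0.2, 2.7]
width: 0.0294
grip_force: 20.0
```

Request:
arm_command(xyz=[[0,0,0],[0,0,0],[0,0,0],[0,0,0],[0,0,0],[0,0,0.01],[0,0,0.03],[0,0,0.06],[0,0,0.09],[0,0,0.12],[0,0,0.14],[0,0,0.14]], rot=[[0,0,0],[0,0,0],[0,0,0],[0,0,0],[0,0,0],[0,0,0],[0,0,0],[0,0,0],[0,0,0],[0,0,0],[0,0,0],[0,0,0]], grip=0.6)

```text
time: 21.77
ee_pos: [0.5321, -0.0735, 0.2472]
eef_rot: [0.995, -0.098, 0.004, 0.0]
ft_force: [0.9, -0.0, 0.1]
width: 0.0521
grip_force: 0.0
```

Request:
arm_command(xyz=[[0,-0.01,0],[0,-0.035,0],[0.001,-0.065,0],[0.002,-0.095,0],[0.003,-0.125,0],[0.004,-0.155,0],[0.005,-0.185,0],[0.006,-0.21,0],[0.007,-0.228,0],[0.007,-0.236,0],[0.007,-0.236,-0.02],[0.007,-0.236,-0.045],[0.007,-0.236,-0.06],[0.007,-0.236,-0.06],[0.007,-0.236,-0.06]], rot=[[0,0,0],[0,0,0],[0,0,0],[0,0,0],[0,0,0],[0,0,0],[0,0,0],[0,0,0],[0,0,0],[0,0,0],[0,0,0],[0,0,0],[0,0,0],[0,0,0],[0,0,0]], grip=0.95)

```text
time: 23.02
ee_pos: [0.5365, -0.3089, 0.1808]
eef_rot: [0.995, -0.098, -0.001, -0.0]
ft_force: [0.4, 0.4, -1.2]
width: 0.0829
grip_force: 0.0
```

Run:
```python
from h import *
np.set_printoptions(precision=4,suppress=True)
s=r.read_state(); print(s['time'],s['ee_pos'],s['joint_positions'],s['width'])
a=snap('wrist','w2.png')
for d in r.spot_point('jar','wrist'): print(d['conf'],w('wrist',d['at']))
print(pix('wrist',(.5375,-.31,.048)))
b=snap('top','t2.png'); b=cv2.resize(b[150:260,120:410],None,fx=2,fy=2,interpolation=cv2.INTER_CUBIC)[:,:512]
for n in ('bottle_white','bottle_red','bottle_orange'):
    for d in r.spot_point(n,'top')[:2]: print(n,d['conf'],w('top',d['at']))
cv2.imwrite('pics/v2.png',np.vstack([a,b])[:,:,::-1])
```

```text
23.0167 [ 0.5365 -0.3089  0.1808] [ 0.6933  0.364  -0.3113  1.519   0.1138  1.2788 -1.3992] 0.08291471025050372
0.84 [ 0.6509 -0.4816  0.0082]
0.82 [ 0.5418 -0.3116  0.0091]
0.73 [ 0.6825 -0.2676  0.0004]
0.61 [ 0.6785 -0.3914  0.0073]
[263.286  179.7701]
bottle_white 0.67 [0.5153 0.0757 0.005 ]
bottle_red 0.68 [ 0.5303 -0.0739  0.0037]
bottle_red 0.5 [ 0.5336 -0.3101  0.0094]
```

View pics/v2.png

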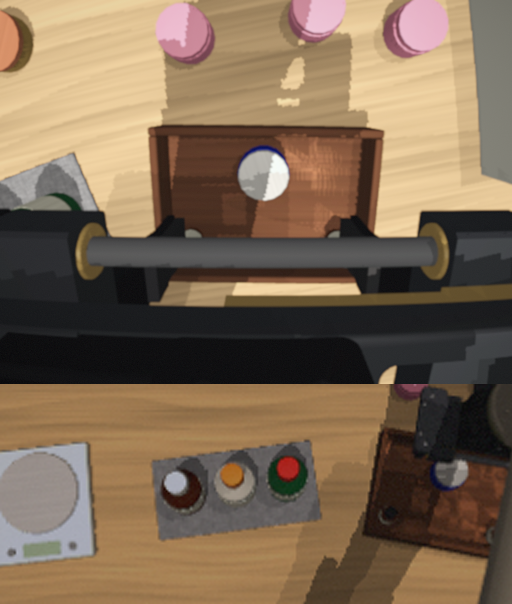

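The three bottles stand in a row on the mat. The jar stands alone in the caddy with its lid at wrist (263,175), about 3 mm beyond the prediction in x.

Request:
arm_command(xyz=[[0.002,0,-0.02],[0.002,0,-0.045],[0.002,0,-0.07],[0.002,0,-0.09],[0.002,0,-0.11],[0.002,0,-0.128],[0.002,0,-0.142],[0.002,0,-0.153],[0.002,0,-0.161],[0.002,0,-0.165],[0.002,0,-0.166],[0.002,0,-0.166],[0.002,0,-0.166]], rot=[[0,0,0],[0,0,0],[0,0,0],[0,0,0],[0,0,0],[0,0,0],[0,0,0],[0,0,0],[0,0,0],[0,0,0],[0,0,0],[0,0,0],[0,0,0]])

```text
time: 24.4
ee_pos: [0.5397, -0.3098, 0.0164]
eef_rot: [0.995, -0.098, 0.001, 0.0]
ft_force: [-0.4, -0.4, 0.2]
width: 0.0823
grip_force: 0.0
```

Request:
arm_command(xyz=[[0,0,0],[0,0,0],[0,0,0],[0,0,0],[0,0,0],[0,0,0],[0,0,0],[0,0,0],[0,0,0]], rot=[[0,0,0],[0,0,0],[0,0,0],[0,0,0],[0,0,0],[0,0,0],[0,0,0],[0,0,0],[0,0,0]], grip=0.45, squeeze=20)

```text
time: 25.15
ee_pos: [0.5391, -0.3096, 0.0156]
eef_rot: [0.995, -0.098, 0.0, 0.0]
ft_force: [-0.9, -0.3, 1.3]
width: 0.0495
grip_force: 20.0
```

Request:
arm_command(xyz=[[0,0,0.008],[0,0,0.025],[0,0,0.045],[0,0,0.068],[0,0,0.095],[0,0,0.12],[0,0,0.145],[0,0,0.165],[0,0.01,0.18],[0,0.03,0.19],[-0.001,0.055,0.19],[-0.002,0.08,0.19],[-0.003,0.105,0.19],[-0.004,0.13,0.19],[-0.005,0.155,0.19],[-0.006,0.18,0.19],[-0.007,0.205,0.19],[-0.008,0.23,0.19],[-0.009,0.255,0.19],[-0.01,0.28,0.19]], rot=[[0,0,0],[0,0,0],[0,0,0],[0,0,0],[0,0,0],[0,0,0],[0,0,0],[0,0,0],[0,0,0],[0,0,0.02],[0,0,0.05],[0,0,0.08],[0,0,0.11],[0,0,0.14],[0,0,0.17],[0,0,0.2],[0,0,0.23],[0,0,0.26],[0,0,0.29],[0,0,0.32]])

```text
time: 26.82
ee_pos: [0.5288, -0.0271, 0.2056]
eef_rot: [0.998, 0.063, 0.0, 0.0]
ft_force: [1.0, 0.1, -1.6]
width: 0.0496
grip_force: 20.0
```

Request:
arm_command(xyz=[[-0.001,0.025,0],[-0.002,0.05,0],[-0.003,0.075,0],[-0.004,0.1,0],[-0.005,0.125,0],[-0.005,0.15,0],[-0.006,0.175,0],[-0.006,0.2,0],[-0.007,0.225,0],[-0.007,0.25,0],[-0.008,0.275,0],[-0.008,0.297,0],[-0.008,0.313,0],[-0.008,0.32,0],[-0.008,0.32,-0.01],[-0.008,0.32,-0.03],[-0.008,0.32,-0.05],[-0.008,0.32,-0.06],[-0.008,0.32,-0.06],[-0.008,0.32,-0.06]], rot=[[0,0,0.03],[0,0,0.06],[0,0,0.09],[0,0,0.12],[0,0,0.15],[0,0,0.18],[0,0,0.18],[0,0,0.18],[0,0,0.18],[0,0,0.18],[0,0,0.18],[0,0,0.18],[0,0,0.18],[0,0,0.18],[0,0,0.18],[0,0,0.18],[0,0,0.18],[0,0,0.18],[0,0,0.18],[0,0,0.18]])

```text
time: 28.48
ee_pos: [0.5211, 0.2897, 0.1454]
eef_rot: [0.989, 0.15, -0.0, 0.0]
ft_force: [0.3, 0.6, -0.1]
width: 0.0498
grip_force: 20.0
```

Run:
```python
from h import *
np.set_printoptions(precision=4,suppress=True)
s=r.read_state(); print(s['time'],s['ee_pos'],s['joint_positions'],s['width'])
a=snap('wrist','w3.png')
for n in ('scale','jar'):
  for d in r.spot_point(n,'wrist')[:2]: print(n,d['conf'],w('wrist',d['at']))
c=np.array((.521,.290,.026));print(pix('wrist',c))
# outline of expected pan
for t in np.radians([90,0,45,135,180]): print(np.degrees(t),pix('wrist',c+.06*np.array([np.cos(t),np.sin(t),0])))
```

```text
28.4833 [0.5211 0.2897 0.1454] [-0.0273  0.4103 -0.7004  1.6083  0.2768  1.2256 -2.0501] 0.049784323622674764
scale 0.9 [0.5233 0.2907 0.0037]
jar 0.71 [0.5222 0.2928 0.1347]
[263.3367 184.5791]
90.0 [198.7621 165.0072]
0.0 [284.1826 119.5897]
45.0 [230.9948 124.5251]
135.0 [205.582  214.1017]
180.0 [244.3315 243.8275]
```

View pics/w3.png

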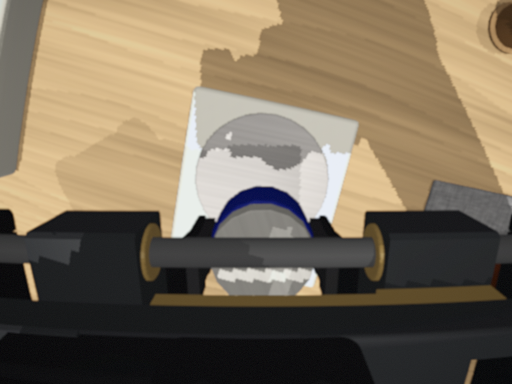

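The pan in the wrist view spans x 196–328 with its far edge at row 113, within about 2 mm of the prediction, and the jar hangs above its centre. I lower it.

Request:
arm_command(xyz=[[0.001,0,-0.015],[0.001,0,-0.035],[0.001,0,-0.055],[0.001,0,-0.073],[0.001,0,-0.087],[0.001,0,-0.097],[0.001,0,-0.103],[0.001,0,-0.107],[0.001,0,-0.11],[0.001,0,-0.112],[0.001,0,-0.113],[0.001,0,-0.113]], rot=[[0,0,0],[0,0,0],[0,0,0],[0,0,0],[0,0,0],[0,0,0],[0,0,0],[0,0,0],[0,0,0],[0,0,0],[0,0,0],[0,0,0]])

```text
time: 29.63
ee_pos: [0.5225, 0.2907, 0.0336]
eef_rot: [0.989, 0.151, 0.0, 0.0]
ft_force: [-2.6, -1.0, 4.2]
width: 0.0497
grip_force: 20.0
```

Request:
arm_command(xyz=[[0,0,0],[0,0,0],[0,0,0],[0,0,0],[0,0,0],[0,0,0],[0,0,0.01],[0,0,0.03],[0,0,0.06],[0,0,0.09],[0,0,0.12],[0,0,0.15],[0,0,0.18],[0,0,0.2],[0,0,0.208],[0,0,0.208]], rot=[[0,0,0],[0,0,0],[0,0,0],[0,0,0],[0,0,0],[0,0,0],[0,0,0],[0,0,0],[0,0,0],[0,0,0],[0,0,0],[0,0,0],[0,0,0],[0,0,0],[0,0,0],[0,0,0]], grip=0.85)

```text
time: 30.97
ee_pos: [0.5227, 0.2911, 0.243]
eef_rot: [0.989, 0.151, 0.002, -0.0]
ft_force: [-0.0, 0.6, -0.5]
width: 0.0742
grip_force: 0.0
```

Run:
```python
from h import *
np.set_printoptions(precision=4,suppress=True)
s=r.read_state(); print(s['time'],s['ee_pos'],s['eef_rot'],s['width'])
a=snap('wrist','w4.png')
for n in ('scale','jar'):
  for d in r.spot_point(n,'wrist')[:2]: print(n,d['conf'],w('wrist',d['at']))
c=np.array((.522,.290,.066));print(pix('wrist',c))
```

```text
30.9667 [0.5227 0.2911 0.243 ] [ 0.9885  0.1509  0.0017 -0.0005] 0.07419351607528
jar 0.92 [0.5178 0.2915 0.02  ]
[262.7724 171.4397]
```

View pics/w4.png

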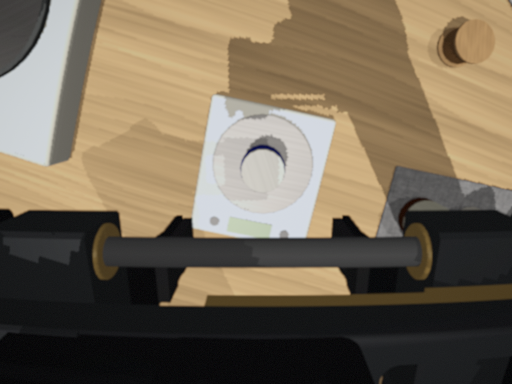

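Run:
```python
from h import *
print(ray('wrist',263,163,.026),ray('wrist',263,170,.066))
```

```text
[0.52422186 0.2903087  0.026     ] [0.52354075 0.29023076 0.066     ]
```

The lid unprojects to (0.5235, 0.290) and the pan centre to (0.524, 0.290), so the jar is centred within about 1 mm. Now the bottles go back, red first.

Request:
arm_command(xyz=[[0,-0.01,0],[0,-0.03,0],[0.001,-0.055,0],[0.002,-0.08,0],[0.002,-0.105,0],[0.003,-0.13,0],[0.003,-0.155,0],[0.004,-0.18,0],[0.005,-0.205,0],[0.005,-0.23,0],[0.006,-0.255,0],[0.007,-0.28,0],[0.007,-0.305,0],[0.008,-0.33,0],[0.008,-0.35,0],[0.008,-0.361,0],[0.008,-0.364,0],[0.008,-0.364,0],[0.008,-0.364,-0.02],[0.008,-0.364,-0.045]], rot=[[0,0,-0.03],[0,0,-0.06],[0,0,-0.1],[0,0,-0.14],[0,0,-0.18],[0,0,-0.22],[0,0,-0.26],[0,0,-0.3],[0,0,-0.34],[0,0,-0.38],[0,0,-0.42],[0,0,-0.46],[0,0,-0.5],[0,0,-0.5],[0,0,-0.5],[0,0,-0.5],[0,0,-0.5],[0,0,-0.5],[0,0,-0.5],[0,0,-0.5]], grip=0.6)

```text
time: 32.78
ee_pos: [0.5314, -0.0717, 0.1967]
eef_rot: [0.995, -0.098, 0.002, -0.0]
ft_force: [-0.5, 0.3, -0.8]
width: 0.0524
grip_force: 0.0
```

Request:
arm_command(xyz=[[0,0,-0.02],[0,0,-0.045],[0,0,-0.065],[0,0,-0.08],[0,0,-0.088],[0,0,-0.093],[0,0,-0.093],[0,0,-0.093]], rot=[[0,0,0],[0,0,0],[0,0,0],[0,0,0],[0,0,0],[0,0,0],[0,0,0],[0,0,0]])

```text
time: 33.45
ee_pos: [0.5305, -0.073, 0.1032]
eef_rot: [0.995, -0.098, 0.0, -0.0]
ft_force: [0.7, 0.6, 0.8]
width: 0.0519
grip_force: 0.0
```

Request:
arm_command(xyz=[[0,0,0],[0,0,0],[0,0,0],[0,0,0],[0,0,0],[0,0,0],[0,0,0],[0,0,0]], rot=[[0,0,0],[0,0,0],[0,0,0],[0,0,0],[0,0,0],[0,0,0],[0,0,0],[0,0,0]], grip=0.2, squeeze=20)

```text
time: 34.12
ee_pos: [0.5303, -0.0738, 0.1029]
eef_rot: [0.995, -0.099, 0.0, 0.0]
ft_force: [-1.3, -1.1, 3.5]
width: 0.0292
grip_force: 20.0
```

Request:
arm_command(xyz=[[0,0,0.008],[0,0,0.025],[0,0,0.045],[0,0,0.068],[0,0,0.09],[0,-0.01,0.1],[0,-0.03,0.1],[0,-0.055,0.1],[-0.001,-0.08,0.1],[-0.001,-0.105,0.1],[-0.002,-0.13,0.1],[-0.002,-0.155,0.1],[-0.003,-0.18,0.1],[-0.003,-0.205,0.1],[-0.004,-0.23,0.1],[-0.004,-0.253,0.1],[-0.005,-0.272,0.1],[-0.006,-0.287,0.1],[-0.006,-0.294,0.1],[-0.006,-0.295,0.1]], rot=[[0,0,0],[0,0,0],[0,0,0],[0,0,0],[0,0,0],[0,0,0],[0,0,0],[0,0,0],[0,0,0],[0,0,0],[0,0,0],[0,0,0],[0,0,0],[0,0,0],[0,0,0],[0,0,0],[0,0,0],[0,0,0],[0,0,0],[0,0,0]])

```text
time: 35.78
ee_pos: [0.5232, -0.3701, 0.2018]
eef_rot: [0.995, -0.099, -0.001, -0.0]
ft_force: [-0.6, 0.7, -2.7]
width: 0.0296
grip_force: 20.0
```

Request:
arm_command(xyz=[[0,0,0],[0,0,0],[0,0,-0.015],[0,0,-0.035],[0,0,-0.055],[0,0,-0.07],[0,0,-0.082],[0,0,-0.089],[0,0,-0.093],[0,0,-0.096],[0,0,-0.098],[0,0,-0.098]], rot=[[0,0,0],[0,0,0],[0,0,0],[0,0,0],[0,0,0],[0,0,0],[0,0,0],[0,0,0],[0,0,0],[0,0,0],[0,0,0],[0,0,0]])

```text
time: 36.78
ee_pos: [0.525, -0.3689, 0.106]
eef_rot: [0.995, -0.098, 0.001, 0.001]
ft_force: [0.6, -0.7, 0.6]
width: 0.0292
grip_force: 20.0
```

Request:
arm_command(xyz=[[0,0,0],[0,0,0],[0,0,0],[0,0,0],[0,0,0],[0,0,0.01],[0,0,0.03],[0,0,0.06],[0,0,0.09],[0,0,0.12],[0,0,0.137],[0,0,0.137]], rot=[[0,0,0],[0,0,0],[0,0,0],[0,0,0],[0,0,0],[0,0,0],[0,0,0],[0,0,0],[0,0,0],[0,0,0],[0,0,0],[0,0,0]], grip=0.6)

```text
time: 37.78
ee_pos: [0.5257, -0.3694, 0.2475]
eef_rot: [0.995, -0.098, 0.003, 0.002]
ft_force: [-0.6, -0.3, 0.5]
width: 0.0525
grip_force: 0.0
```

Request:
arm_command(xyz=[[0,0.01,0],[0,0.035,0],[0,0.065,0],[0,0.095,0],[-0.001,0.125,0],[-0.001,0.155,0],[-0.001,0.185,0],[-0.001,0.215,0],[-0.001,0.245,0],[-0.001,0.275,0],[-0.002,0.305,0],[-0.002,0.33,0],[-0.002,0.35,0],[-0.002,0.363,0],[-0.002,0.37,0],[-0.002,0.37,0],[-0.002,0.37,-0.02],[-0.002,0.37,-0.045],[-0.002,0.37,-0.065],[-0.002,0.37,-0.065]], rot=[[0,0,0],[0,0,0],[0,0,0],[0,0,0],[0,0,0],[0,0,0],[0,0,0],[0,0,0],[0,0,0],[0,0,0],[0,0,0],[0,0,0],[0,0,0],[0,0,0],[0,0,0],[0,0,0],[0,0,0],[0,0,0],[0,0,0],[0,0,0]])

```text
time: 39.45
ee_pos: [0.5195, -0.0001, 0.1723]
eef_rot: [0.995, -0.099, -0.003, 0.0]
ft_force: [-0.8, -0.5, -0.4]
width: 0.0524
grip_force: 0.0
```

Request:
arm_command(xyz=[[0,0,-0.015],[0,0,-0.035],[0,0,-0.05],[0,0,-0.062],[0,0,-0.07],[0,0,-0.074],[0,0,-0.074],[0,0,-0.074]], rot=[[0,0,0],[0,0,0],[0,0,0],[0,0,0],[0,0,0],[0,0,0],[0,0,0],[0,0,0]])

```text
time: 40.12
ee_pos: [0.5225, 0.0014, 0.1032]
eef_rot: [0.995, -0.098, 0.0, 0.0]
ft_force: [-0.4, 0.2, 0.8]
width: 0.0523
grip_force: 0.0
```

Request:
arm_command(xyz=[[0,0,0],[0,0,0],[0,0,0],[0,0,0],[0,0,0],[0,0,0],[0,0,0],[0,0,0]], rot=[[0,0,0],[0,0,0],[0,0,0],[0,0,0],[0,0,0],[0,0,0],[0,0,0],[0,0,0]], grip=0.2, squeeze=20)

```text
time: 40.78
ee_pos: [0.5223, 0.0012, 0.1028]
eef_rot: [0.995, -0.099, 0.0, 0.0]
ft_force: [0.1, -1.6, 2.3]
width: 0.0295
grip_force: 20.0
```

Request:
arm_command(xyz=[[0,0,0.008],[0,0,0.025],[0,0,0.045],[0,0,0.068],[0,0,0.09],[0,-0.01,0.1],[-0.002,-0.03,0.1],[-0.006,-0.055,0.1],[-0.01,-0.08,0.1],[-0.014,-0.105,0.1],[-0.018,-0.13,0.1],[-0.022,-0.155,0.1],[-0.026,-0.18,0.1],[-0.03,-0.205,0.1],[-0.035,-0.23,0.1],[-0.039,-0.255,0.1],[-0.043,-0.275,0.1],[-0.046,-0.29,0.1],[-0.046,-0.297,0.1],[-0.046,-0.299,0.1]], rot=[[0,0,0],[0,0,0],[0,0,0],[0,0,0],[0,0,0],[0,0,0],[0,0,0],[0,0,0],[0,0,0],[0,0,0],[0,0,0],[0,0,0],[0,0,0],[0,0,0],[0,0,0],[0,0,0],[0,0,0],[0,0,0],[0,0,0],[0,0,0]])

```text
time: 42.45
ee_pos: [0.4752, -0.2992, 0.2019]
eef_rot: [0.995, -0.1, -0.001, -0.0]
ft_force: [0.3, 0.4, -2.5]
width: 0.0292
grip_force: 20.0
```

Same lowering, release, then on to white on the mat (0.514, 0.0742).

Request:
arm_command(xyz=[[0,0,0],[0,0,0],[0,0,-0.015],[0,0,-0.035],[0,0,-0.055],[0,0,-0.07],[0,0,-0.082],[0,0,-0.089],[0,0,-0.093],[0,0,-0.096],[0,0,-0.098],[0,0,-0.098]], rot=[[0,0,0],[0,0,0],[0,0,0],[0,0,0],[0,0,0],[0,0,0],[0,0,0],[0,0,0],[0,0,0],[0,0,0],[0,0,0],[0,0,0]])

```text
time: 43.45
ee_pos: [0.477, -0.2979, 0.1058]
eef_rot: [0.995, -0.098, 0.001, 0.0]
ft_force: [0.6, 0.5, 0.5]
width: 0.0293
grip_force: 20.0
```

Request:
arm_command(xyz=[[0,0,0],[0,0,0],[0,0,0],[0,0,0],[0,0,0],[0,0,0.01],[0,0,0.03],[0,0,0.06],[0,0,0.09],[0,0,0.12],[0,0,0.137],[0,0,0.137]], rot=[[0,0,0],[0,0,0],[0,0,0],[0,0,0],[0,0,0],[0,0,0],[0,0,0],[0,0,0],[0,0,0],[0,0,0],[0,0,0],[0,0,0]], grip=0.6)

```text
time: 44.45
ee_pos: [0.4778, -0.2984, 0.247]
eef_rot: [0.995, -0.098, 0.003, 0.002]
ft_force: [0.1, 0.0, 0.2]
width: 0.0522
grip_force: 0.0
```

Request:
arm_command(xyz=[[0.002,0.01,0],[0.005,0.035,0],[0.008,0.065,0],[0.011,0.095,0],[0.014,0.125,0],[0.017,0.155,0],[0.02,0.185,0],[0.023,0.215,0],[0.026,0.245,0],[0.029,0.275,0],[0.032,0.305,0],[0.034,0.33,0],[0.036,0.35,0],[0.038,0.365,0],[0.038,0.372,0],[0.038,0.372,0],[0.038,0.372,-0.02],[0.038,0.372,-0.045],[0.038,0.372,-0.065],[0.038,0.372,-0.065]], rot=[[0,0,0],[0,0,0],[0,0,0],[0,0,0],[0,0,0],[0,0,0],[0,0,0],[0,0,0],[0,0,0],[0,0,0],[0,0,0],[0,0,0],[0,0,0],[0,0,0],[0,0,0],[0,0,0],[0,0,0],[0,0,0],[0,0,0],[0,0,0]])

```text
time: 46.12
ee_pos: [0.5116, 0.0725, 0.1724]
eef_rot: [0.995, -0.099, -0.003, 0.001]
ft_force: [-0.2, -0.3, 0.3]
width: 0.0523
grip_force: 0.0
```

Request:
arm_command(xyz=[[0,0,-0.015],[0,0,-0.035],[0,0,-0.05],[0,0,-0.062],[0,0,-0.07],[0,0,-0.074],[0,0,-0.074],[0,0,-0.074]], rot=[[0,0,0],[0,0,0],[0,0,0],[0,0,0],[0,0,0],[0,0,0],[0,0,0],[0,0,0]])

```text
time: 46.78
ee_pos: [0.5145, 0.0744, 0.1032]
eef_rot: [0.995, -0.098, 0.0, -0.0]
ft_force: [-0.6, 0.1, -0.1]
width: 0.0521
grip_force: 0.0
```

Request:
arm_command(xyz=[[0,0,0],[0,0,0],[0,0,0],[0,0,0],[0,0,0],[0,0,0],[0,0,0],[0,0,0]], rot=[[0,0,0],[0,0,0],[0,0,0],[0,0,0],[0,0,0],[0,0,0],[0,0,0],[0,0,0]], grip=0.2, squeeze=20)

```text
time: 47.45
ee_pos: [0.5143, 0.0743, 0.1028]
eef_rot: [0.995, -0.098, 0.0, 0.0]
ft_force: [-0.1, -2.3, 3.6]
width: 0.0295
grip_force: 20.0
```

Request:
arm_command(xyz=[[0,0,0.008],[0,0,0.025],[0,0,0.045],[0,0,0.068],[0,0,0.09],[0,-0.01,0.1],[0.002,-0.03,0.1],[0.005,-0.055,0.1],[0.008,-0.08,0.1],[0.011,-0.105,0.1],[0.014,-0.13,0.1],[0.017,-0.155,0.1],[0.02,-0.18,0.1],[0.023,-0.205,0.1],[0.026,-0.23,0.1],[0.029,-0.255,0.1],[0.031,-0.28,0.1],[0.033,-0.305,0.1],[0.035,-0.32,0.1],[0.035,-0.328,0.1]], rot=[[0,0,0],[0,0,0],[0,0,0],[0,0,0],[0,0,0],[0,0,0],[0,0,0],[0,0,0],[0,0,0],[0,0,0],[0,0,0],[0,0,0],[0,0,0],[0,0,0],[0,0,0],[0,0,0],[0,0,0],[0,0,0],[0,0,0],[0,0,0]])

```text
time: 49.12
ee_pos: [0.5487, -0.2557, 0.2022]
eef_rot: [0.995, -0.1, -0.0, 0.0]
ft_force: [-1.0, 0.0, -2.6]
width: 0.0294
grip_force: 20.0
```

Request:
arm_command(xyz=[[0,0,0],[0,0,0],[0,0,-0.015],[0,0,-0.035],[0,0,-0.055],[0,0,-0.07],[0,0,-0.082],[0,0,-0.089],[0,0,-0.093],[0,0,-0.096],[0,0,-0.098],[0,0,-0.098]], rot=[[0,0,0],[0,0,0],[0,0,0],[0,0,0],[0,0,0],[0,0,0],[0,0,0],[0,0,0],[0,0,0],[0,0,0],[0,0,0],[0,0,0]])

```text
time: 50.12
ee_pos: [0.55, -0.2537, 0.1058]
eef_rot: [0.995, -0.098, 0.001, 0.0]
ft_force: [-0.2, -0.1, -0.3]
width: 0.0296
grip_force: 20.0
```

Request:
arm_command(xyz=[[0,0,0],[0,0,0],[0,0,0],[0,0,0],[0,0,0],[0,0,0.01],[0,0,0.03],[0,0,0.06],[0,0,0.09],[0,0,0.12],[0,0,0.137],[0,0.03,0.137],[0,0.06,0.137],[0,0.09,0.137],[0,0.12,0.137],[0,0.15,0.137],[0,0.18,0.137],[0,0.2,0.137],[0,0.2,0.137],[0,0.2,0.137]], rot=[[0,0,0],[0,0,0],[0,0,0],[0,0,0],[0,0,0],[0,0,0],[0,0,0],[0,0,0],[0,0,0],[0,0,0],[0,0,0],[0,0,0],[0,0,0],[0,0,0],[0,0,0],[0,0,0],[0,0,0],[0,0,0],[0,0,0],[0,0,0]], grip=0.6)

```text
time: 51.78
ee_pos: [0.5492, -0.0524, 0.2425]
eef_rot: [0.995, -0.097, 0.0, 0.0]
ft_force: [0.4, -1.7, -0.5]
width: 0.0522
grip_force: 0.0
```

Run:
```python
from h import *
a=snap('top','t5.png'); b=cv2.imread('pics/top0.png')[:,:,::-1]
f=lambda i:cv2.resize(i[160:250,100:410],None,fx=2.5,fy=2.5,interpolation=cv2.INTER_CUBIC)
cv2.imwrite('pics/v5.png',np.vstack([f(b),f(a)])[:,:,::-1])
for n in ('bottle_white','bottle_red','bottle_orange','scale','jar'):
    for d in r.spot_point(n,'top')[:2]: print(n,d['conf'],w('top',d['at']).round(4))
```

```text
bottle_red 0.91 [ 0.5252 -0.3723  0.01  ]
bottle_orange 0.87 [ 0.4722 -0.3024  0.0063]
scale 0.65 [ 0.522   0.2899 -0.0032]
scale 0.51 [ 0.4736 -0.2996  0.0034]
jar 0.59 [ 0.6521 -0.4811 -0.0033]
jar 0.55 [ 0.6826 -0.2586 -0.0038]
```

View pics/v5.png

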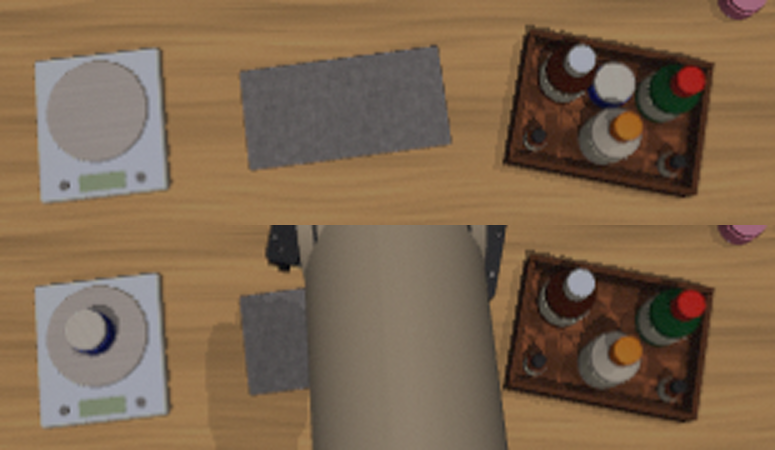

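The before and after views match. The caps are back at (580,58+225), (690,80+225) and (627,126+225), the vials have not moved, and the jar stands on the pan.

```bash
python3 -c "
from bench import r
print(r.close_job())"
```

```text
the job is handed in; nothing more can be done
None
```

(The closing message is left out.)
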